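# Hold a check source over the survey meter on its sliding board

## Robot

A 6-joint arm with a two-finger parallel gripper is mounted at the origin on the work surface; the furniture and walls round the work are solid. World frame = base frame: x ahead of the robot, y to its left, z up, the work surface at z = 0. Lengths are in m, angles in rad, forces in N, time in s.
With the tool pointing down it reaches from about 0.375 to 0.975 m from the base axis. Payload 3.8 kg.
Tool frame: the origin (TCP) lies midway between the tips of the shut fingers; the grasp point (between the pads) lies 19 mm behind it; z points along the fingers, y is the line along which they close (so a half turn about z gives the same grasp; the last joint's range is limited). The gripper opens to 85 mm and grips with 20 to 120 N. Pads are 22 mm wide; open, the fingers measure 114 mm over their backs; the gripper's body (76 mm by 85 mm) begins 54 mm behind the grasp point. The pads swing forward as they close: fully open they stand 13 mm farther back than shut.
Start: joints at [-1.172, 0.264, 1.604, -0, 1.274, -0.037], TCP at [0.285, -0.612, 0.231] pointing down, gripper open.
Joint ranges: [-2.63, 2.63], [-0.94, 2.18], [0.31, 2.57], [-1.31, 4.45], [0, 2.66], [-2.55, 2.55]. Speed limits (rad/s): [2.57, 2.57, 3.14, 3.14, 3.14, 3.14].

## Interface

Orientations are given as a rotation vector (axis times angle).
In Python, from workcell import status, read_camera, workorder, masks_of gives the robot as it stands.
- The arm moves only by the tool drive_tool, never from a script. Its argument "rows" is a list of rows, each a list of 7 numbers: the turn, a rotation vector about the tool's x, y, z in degrees, then the shift along the tool's x, y, z in m, then the opening, from 0 (shut) to 1 (fully open). In form: [[ax, ay, az, tx, ty, tz, claw], ...]. A call has 1 to 8 rows; each row shifts and turns the commanded pose from where the row before left it, along the tool's axes as they then stand; what a row does not reach is not made up. A row lasts 1/12 s, in which the tool goes at most 41.7 mm and 7.16 degrees, less where a joint would pass 70% of its speed; a pose out of reach is approached as far as the arm can. A call is refused whole if a number of a shift passes 0.0417 or a number of a turn 7.16, either way. A call with a gripper value outside its range is refused whole. The fingers move at their own pace and stop on an object; "force" is the grip in N (left out, the last holds). Time passes only in rows, so rows that do not move let the fingers close. It gives the time, the measured TCP pose, the force, the opening and the grip force at its end, in the units of the state.
- status.read_state(): the state, without advancing time (a new reading comes with each control period).
- read_camera(name): name is "scene" or "top"; returns a dict with "color" (384x512x3 uint8, red, green, blue), "intrinsics" (3x3 intrinsics, pixels), "world_from_camera" (4x4, takes a point from camera to world coordinates). Camera axes: x right, y up, looking along -z (the intrinsics and any distortion apply to the point x, -y, -z); pixel columns grow to the right and rows downward; lengths in m; the calibration is good to about 2 mm. A picture is of the moment at which its call begins. There is no depth.
- workorder.finish_job(): hands the job in; it is judged then, once.
Trained networks look in a picture, given as the dict that the camera call returned (one of the last four; its "shot" number tells which), for a name from the list of things; names that differ only in an ending like _2 or _b are one class to them, and where a whole thing is asked for, a point or a joint stands for the part that bears it (a point fixed in the world has none). Each returns a list of dicts, best first, with "score" (0 to 1); they miss things now and then, are a little off and sometimes report something else, mostly with a low value. They report only what shows in the picture. A call takes as long as a camera call. They do not tell look-alikes from the thing itself.
- masks_of(picture, name): "mask" (384x512 bool, what is visible of it) and "bbox" ([left, top, right, bottom] in pixels, round what is visible of it).
The state is a dict: "time": time; "q": joint angles; "joint_vel": joint speeds; "joint_torque": joint torques, N m; "tool_pos": TCP position; "tcp_rot": TCP orientation; "wrist_force": force on the tool from outside, world axes, zero at the start; "torque": the same for the moment, N m; "width": opening from 0.0 (shut) to 1.0 (fully open); "grip_force": force on a finger pad.
Only numpy, scipy, OpenCV 4.12 (cv2) and the standard library are available. Lean on these libraries where they do the work, as an engineer would, in place of code of your own. Each camera call takes 0.05 s, during which the arm holds its last target. There are 200 camera calls.

## Task

Set up the survey meter's constancy check: with the sliding board still drawn back on its stand, set the puck-shaped check source flat in the round collar on the board and let go of it. Then slide the board outward by its upright grip until the long line scribed across it is level with the outer edge of the stand, and finish while still holding the grip so that the overhanging board lies flat in the stand's guide and does not tip onto the meter. Do not let the board touch the meter, and leave the meter and the other things where they are.

Things in the scene. Friction and masses are not known exactly. Their poses are not given: they have to be found in the camera images.
- counting_stand: fixed aluminium stand, base 200 x 130 mm; origin at the centre of its underside on the bench, x points outward (the way the board slides, to the meter), z up. Its guide floor is 85 mm above the bench, x -100 to +100 mm; cheeks 79 mm apart (104 mm over all) rise 12 mm above that floor along its whole length. The guide is open above: nothing holds the board down
- stand_edge (a point): middle of the stand's outer edge, at guide floor height (stand x +100 mm, z 85 mm); axes as the stand's
- source_board: loose grey plastic board, 300 x 76 x 8 mm, about 0.32 kg, lying in the guide with 1.5 mm play each side; origin at the centre of its underside, x along it to its outer end, z up. The collar is at the outer end, the upright grip at the tail. With its line at the stand's edge 200 mm overhangs and its weight lies beyond the edge: it tips unless the tail is held
- board_mark (a point): middle of the white line scribed across the full width of the board's top face, 200 mm from its outer end (board x -50 mm); it must come level with the stand's outer edge. At the start it lies 130 to 170 mm inside that edge. The short ticks along one side are only a 10 mm scale
- board_grip (a point): point on the upright flat aluminium grip across the board's tail, 15 mm from the tail end: the grip is 10 mm thick along the board, 60 mm wide across it and rises 42 mm above the board's top face; this point is in its middle, 24 mm above the board's top face
- board_seat (a point): centre of the collar's floor, which is the board's top face, 40 mm from the board's outer end; the collar is a raised aluminium ring 57 mm inside and 65 mm outside diameter, 4 mm high
- source_puck: round flat check source, 52 mm diameter, 14.5 mm high (straight rim from 1.5 to 13 mm, top and bottom edges bevelled), 60 g, lying on the bench to the left of the stand; origin at the centre of its underside
- meter: survey meter, hand-held, 150 x 66 mm and 62 mm high, lying loose on the bench just outward of the stand, under where the board's outer end will hang (board underside 85 mm above the bench); origin at the centre of its underside
- pig: bystander: small round lead pot with a knobbed lid, 57 mm diameter, 93 mm high; origin at the centre of its underside
- shield: bystander: cylindrical metal syringe shield lying down, 27 x 75 x 32 mm; origin at the centre of its underside
Things that resemble listed ones, but are neither listed nor needed, are in the scene too. What is shaped like the source_puck but green or purple is not meant.

How it is judged:
By the outcome, as a careful person would: the job done as asked, in the order asked, and still so for the second after the job is handed in, while the arm keeps its last pose, push and grip.
It also fails if it takes over 54 s, if anything falls off the work surface, if the arm or the gripper's body presses on something with over 40 N, if the wrist force passes 120 N, or if a joint passes its speed limit or range.

## Working session

There is one attempt and no reset: what is moved stays moved. The work goes in short steps, Python scripts to look and compute and a tool call to move; the robot and the scene stay as the last step left them, time stands still between calls to the robot, and variables do not carry over. Pictures are saved under pics/ and viewed, at most 10 in all, crops included, and the job is handed in when it is done.

Besides the shell and the picture viewer there is one more tool, called after ">>>" as a command line: name --pt "numbers of a row" for each row, then --argument value for the rest. drive_tool: Moves the arm, as the interface text tells. Its arguments: {"type":"object","properties":{"rows":{"type":"array"},"force":{"type":"number"}},"required":["rows"]}

```bash
ls; mkdir -p pics
cat > h.py <<'E'
import numpy as np, cv2
from workcell import status, read_camera, workorder, masks_of
def proj(p,P):
    T=np.linalg.inv(p["world_from_camera"]);K=np.array(p["intrinsics"])
    c=(T[:3,:3]@np.atleast_2d(P).T+T[:3,3:]);c=np.array([c[0],-c[1],-c[2]])
    u=K@c;return (u[:2]/u[2]).T
def unproj(p,uv,z):
    W=np.array(p["world_from_camera"]);K=np.array(p["intrinsics"])
    d=np.linalg.inv(K)@np.array([uv[0],uv[1],1.]);d=W[:3,:3]@np.array([d[0],-d[1],-d[2]])
    o=W[:3,3];return o+d*(z-o[2])/d[2]
def save(p,n,box=None,s=1):
    im=p["color"][:,:,::-1]
    if box: im=im[box[1]:box[3],box[0]:box[2]]
    cv2.imwrite(f"pics/{n}.png",cv2.resize(im,None,fx=s,fy=s,interpolation=cv2.INTER_CUBIC))
E
python3 - <<'E'
from h import *
s=status.read_state();print({k:np.round(v,3) for k,v in s.items()})
for n in("top","scene"):
    p=read_camera(n);save(p,n+"0",None,1.5);print(n,p.keys(),np.round(p["intrinsics"],1).tolist(),np.round(p["world_from_camera"],3).tolist())
    for t in("counting_stand","source_board","source_puck","meter","pig","shield"):
        for m in masks_of(p,t):
            ys,xs=np.nonzero(m["mask"]);print(t,round(m["score"],2),m["bbox"],xs.mean().round(1),ys.mean().round(1),np.round(unproj(p,(xs.mean(),ys.mean()),.0145),3))
E
```

```text
pics
{'time': np.float64(0.0), 'q': array([-1.172,  0.265,  1.605,  0.   ,  1.274, -0.037]), 'joint_vel': array([ 0.003, -0.003, -0.001,  0.001,  0.001,  0.   ]), 'joint_torque': array([-0.0000e+00, -5.1511e+01, -3.6732e+01, -0.0000e+00,  1.3000e-02,
       -0.0000e+00]), 'tool_pos': array([ 0.285, -0.611,  0.23 ]), 'tcp_rot': array([-3.065e+00, -6.790e-01,  1.000e-03]), 'wrist_force': array([ 0.034, -0.152, -0.304]), 'torque': array([0.005, 0.013, 0.019]), 'grip_force': np.float64(0.0), 'width': np.float64(0.996)}
top dict_keys(['color', 'intrinsics', 'world_from_camera', 'shot']) [[457.2, 0.0, 261.0], [0.0, 457.2, 186.9], [0.0, 0.0, 1.0]] [[-0.005, 0.994, -0.113, 0.426], [-1.0, -0.007, -0.017, 0.116], [-0.018, 0.113, 0.993, 1.39], [0.0, 0.0, 0.0, 1.0]]
counting_stand 0.57 [238.3, 192.4, 316.3, 247.8] 272.9 219.0 [0.485 0.105 0.014]
source_board 0.69 [217.8, 192.9, 322.4, 242.7] 271.6 215.6 [0.495 0.109 0.014]
source_puck 0.81 [149.3, 187.4, 170.1, 203.7] 158.6 194.9 [0.56  0.451 0.014]
source_puck 0.74 [326.8, 181.9, 347.5, 201.0] 336.8 190.2 [ 0.571 -0.089  0.014]
source_puck 0.48
[... 517 characters left out ...]
[-0.565, -0.351, 0.747, 1.008], [0.02, 0.899, 0.437, 0.608], [0.0, 0.0, 0.0, 1.0]]
counting_stand 0.66 [247.3, 182.4, 321.9, 247.5] 287.6 217.5 [0.495 0.086 0.014]
source_board 0.74 [239.6, 183.4, 324.0, 221.3] 278.0 201.2 [0.58  0.008 0.014]
source_puck 0.82 [222.1, 252.8, 240.3, 273.5] 230.4 265.4 [0.486 0.388 0.014]
source_puck 0.73 [181.1, 259.6, 203.3, 278.2] 191.0 269.6 [0.555 0.459 0.014]
source_puck 0.71 [244.8, 185.2, 264.9, 192.9] 255.9 186.2 [ 0.711 -0.047  0.014]
meter 0.92 [316.8, 182.6, 355.8, 205.5] 337.3 195.1 [ 0.436 -0.159  0.014]
pig 0.79 [170.2, 219.7, 192.0, 253.6] 178.6 238.7 [0.683 0.376 0.014]
shield 0.43 [246.8, 182.0, 265.5, 194.3] 256.5 186.3 [ 0.709 -0.047  0.014]
```

Run:
```python
from h import *
p=read_camera("top");save(p,"top1",[135,115,405,275],2.95)
p=read_camera("scene");save(p,"scene1",[160,130,380,290],3.6)
```

```text
(no output)
```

View pics/top1.png

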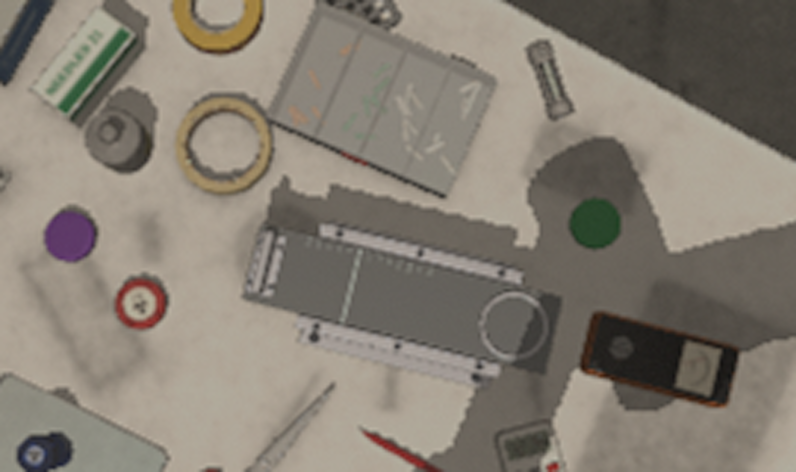

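View pics/scene1.png

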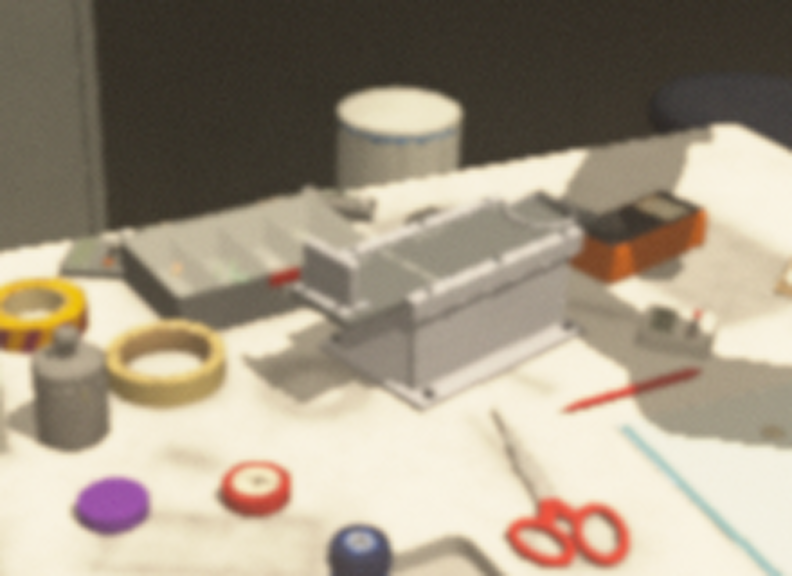

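The needed red-rimmed puck with the trefoil shows in the top view at (182.5, 217.4). The decoys are purple at (159, 195) and green at (337, 190). The board lies in the stand with its grip at about (225, 204), its line at about (254, 212) and its collar at about (309, 225). The meter is at about (358, 236).

Run:
```python
from h import *
p=read_camera("top");np.savez("t0",**{k:p[k] for k in("color","intrinsics","world_from_camera")});save(p,"top2",[214,186,328,248],7)
p=read_camera("scene");np.savez("s0",**{k:p[k] for k in("color","intrinsics","world_from_camera")});save(p,"scene2",[236,178,326,246],8)
```

```text
(no output)
```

View pics/top2.png

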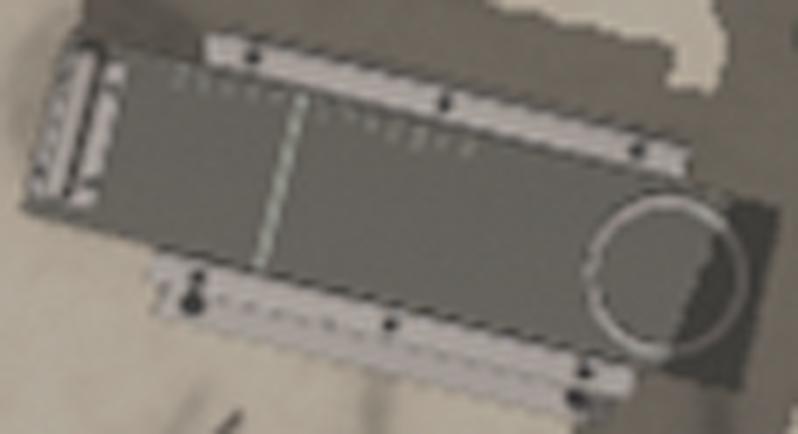

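View pics/scene2.png

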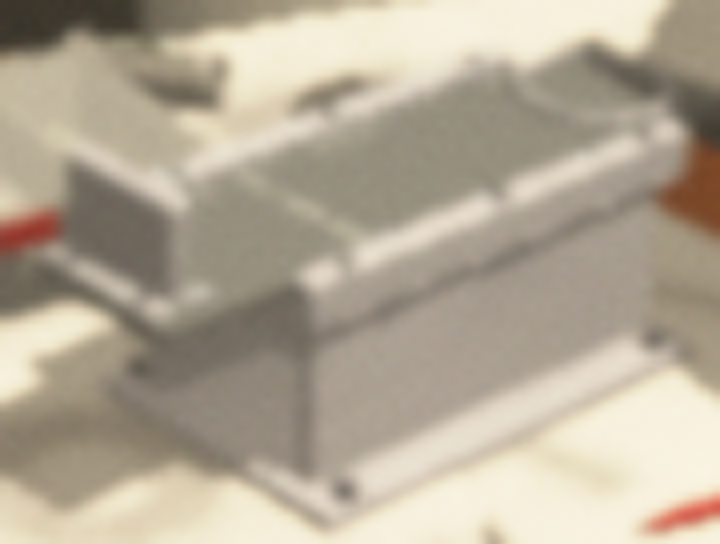

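The enlargements give clear points on the line ends, collar, board corners and cheek ends, so I'll fit the board and stand poses to those.

```bash
cat > fit.py <<'E'
from h import *
from scipy.optimize import least_squares
t=np.load("t0.npz");s=np.load("s0.npz")
B={"t":[(-.05,.038,.093,304,97),(-.05,-.038,.093,262,268),(.15,.038,.093,780,205),(.15,-.038,.093,742,390),(-.15,-.038,.093,25,210),(.11,0,.097,666,275)],
   "s":[(-.05,.038,.093,245,175)]}
S={"t":[(.1,.052,.097,690,147),(.1,.0395,.097,683,178),(.1,-.0395,.097,637,367),(-.1,.052,.097,207,35),(-.1,.0395,.097,205,62),(-.1,-.0395,.097,153,250)],
   "s":[(-.1,-.065,0,335,525),(.1,-.065,0,690,345)]}
def px(c,P):
    P=np.array(P);return ((P[:,3:]+.5)/7-.5+[214,186]) if c=="t" else ((P[:,3:]+.5)/8-.5+[236,178])
def W(v,P):
    P=np.array(P);c,s_=np.cos(v[2]),np.sin(v[2]);return np.c_[v[0]+c*P[:,0]-s_*P[:,1],v[1]+s_*P[:,0]+c*P[:,1],P[:,2]]
cam={"t":t,"s":s}
def fit(M,cs):
    f=lambda v:np.concatenate([(proj(cam[c],W(v,M[c]))-px(c,M[c])).ravel() for c in cs])
    r=least_squares(f,[.49,.1,-1.75],loss="soft_l1");return r.x,f(r.x)
if __name__=="__main__":
  for nm,M in(("board",B),("stand",S)):
    for cs in("t","ts"):
        v,r=fit(M,cs);print(nm,cs,v.round(4),np.degrees(v[2]).round(2),r.round(1).reshape(-1,2).tolist())
  vb=fit(B,"t")[0];vs=fit(S,"t")[0]
  for n,P in(("grip",(-.135,0,.117)),("seat",(.11,0,.093)),("mark",(-.05,0,.093))):print(n,W(vb,[P]).round(4))
  print("edge",W(vs,[(.1,0,.085)]).round(4))
  # puck by colour, both cams
  for c,(a,b) in(("t",(182.5,217.4)),("s",(230.7,265))):
    im=cam[c]["color"].astype(int);g=(abs(im[...,0]-im[...,1])>60)&(im[...,0]>90);m=np.zeros_like(g,np.uint8);m[int(b)-16:int(b)+16,int(a)-16:int(a)+16]=g[int(b)-16:int(b)+16,int(a)-16:int(a)+16]
    h=cv2.convexHull(np.argwhere(m)[:,::-1].astype(np.int32));e=np.argwhere(m);print(c,e.min(0),e.max(0),cv2.minEnclosingCircle(h))
    k=np.zeros_like(m);cv2.fillConvexPoly(k,h,1);M=cv2.moments(k,True);uv=(M["m10"]/M["m00"],M["m01"]/M["m00"]);print("puck",c,uv,unproj(cam[c],uv,.0075 if c=='s' else .012).round(4))
  uv=cv2.KeyPoint
E
python3 fit.py
```

```text
board t [ 0.4919  0.1107 -1.8179] -104.16 [[0.1, -1.1], [-0.4, 0.4], [0.7, 0.2], [0.0, 0.0], [-0.7, 0.2], [0.2, -0.1]]
board ts [ 0.4914  0.1106 -1.8161] -104.06 [[0.1, -1.0], [-0.3, 0.6], [0.7, 0.3], [0.1, 0.1], [-0.6, 0.5], [0.3, -0.0], [-1.0, -0.7]]
stand t [ 0.4895  0.104  -1.8135] -103.9 [[-0.1, 0.0], [-0.1, -0.1], [0.2, 0.3], [0.3, -0.4], [-0.5, -0.0], [0.2, 0.2]]
stand ts [ 0.49    0.1038 -1.8115] -103.79 [[-0.0, -0.2], [-0.0, -0.3], [0.3, 0.0], [0.3, -0.5], [-0.5, -0.1], [0.3, 0.1], [-0.0, 1.3], [0.8, 1.3]]
grip [[0.5249 0.2416 0.117 ]]
seat [[0.465 0.004 0.093]]
mark [[0.5041 0.1592 0.093 ]]
edge [[0.4655 0.0069 0.085 ]]
t [210 175] [225 190] ((182.36842346191406, 217.8947296142578), 8.162233352661133)
puck t (182.24170616113744, 217.69194312796208) [0.4908 0.3784 0.012 ]
s [259 222] [272 240] ((231.0, 264.5), 9.34087085723877)
puck s (231.0921052631579, 265.25) [0.4907 0.379  0.0075]
```

```bash
cat > go.py <<'E'
import sys
from h import *
from scipy.spatial.transform import Rotation as R
s=status.read_state();p=np.array(s["tool_pos"]);Rm=R.from_rotvec(s["tcp_rot"]).as_matrix()
print("t",round(s["time"],2),"pos",p.round(4),"yaw_y",np.degrees(np.arctan2(Rm[1,1],Rm[0,1])).round(2),"tilt",(Rm[:2,2]).round(4),"w",round(s["width"],3),"gf",round(s["grip_force"],1),"F",np.round(s["wrist_force"],1),"q",np.round(s["q"],2))
for a in sys.argv[1:]:
    q=np.array(eval(a),float);print(a,"total tool shift",(Rm.T@(q-p)).round(4));p=q
E
python3 go.py "(.5,0,.23)" "(.491,.379,.23)" "(.491,.379,.06)" "(.491,.379,.004)"
```

```text
t 0.9 pos [ 0.2849 -0.6119  0.2313] yaw_y -65.03 tilt [0. 0.] w 1.001 gf 0.0 F [-0.2  0.8  0.3] q [-1.17  0.26  1.6   0.    1.27 -0.04]
(.5,0,.23) total tool shift [ 0.4532 -0.464   0.0013]
(.491,.379,.23) total tool shift [ 0.1518 -0.3474  0.    ]
(.491,.379,.06) total tool shift [-0.   -0.    0.17]
(.491,.379,.004) total tool shift [-0.    -0.     0.056]
```

>>> drive_tool --pt "0 0 0 0.0283 -0.029 0 1" --pt "0 0 0 0.0283 -0.029 0 1" --pt "0 0 0 0.0283 -0.029 0 1" --pt "0 0 0 0.0283 -0.029 0 1" --pt "0 0 0 0.0283 -0.029 0 1" --pt "0 0 0 0.0283 -0.029 0 1" --pt "0 0 0 0.0283 -0.029 0 1" --pt "0 0 0 0.0283 -0.029 0 1" --force 40

```text
time: 1.57
tool_pos: [0.3925, -0.3042, 0.2315]
tcp_rot: [3.067, 0.678, 0.001]
wrist_force: [1.1, 0.0, -0.2]
width: 1.001
grip_force: 0.0
```

>>> drive_tool --pt "0 0 0 0.0283 -0.029 0 1" --pt "0 0 0 0.0283 -0.029 0 1" --pt "0 0 0 0.0283 -0.029 0 1" --pt "0 0 0 0.0283 -0.029 0 1" --pt "0 0 0 0.0283 -0.029 0 1" --pt "0 0 0 0.0283 -0.029 0 1" --pt "0 0 0 0.0283 -0.029 0 1" --pt "0 0 0 0.0283 -0.029 0 1"

```text
time: 2.23
tool_pos: [0.4999, 0.0019, 0.2318]
tcp_rot: [3.067, 0.679, 0.002]
wrist_force: [1.4, -0.5, 0.0]
width: 1.0
grip_force: 0.0
```

>>> drive_tool --pt "0 0 0 0.0152 -0.0347 0 1" --pt "0 0 0 0.0152 -0.0347 0 1" --pt "0 0 0 0.0152 -0.0347 0 1" --pt "0 0 0 0.0152 -0.0347 0 1" --pt "0 0 0 0.0152 -0.0347 0 1" --pt "0 0 0 0.0152 -0.0347 0 1" --pt "0 0 0 0.0152 -0.0347 0.02 1" --pt "0 0 0 0.0152 -0.0347 0.02 1"

```text
time: 2.9
tool_pos: [0.4936, 0.3035, 0.1941]
tcp_rot: [-3.066, -0.679, -0.008]
wrist_force: [-0.1, -0.5, 0.1]
width: 0.998
grip_force: 0.0
```

>>> drive_tool --pt "0 0 0 0.0152 -0.0347 0 1" --pt "0 0 0 0.0152 -0.0347 0 1" --pt "0 0 0 0 0 0.03 1" --pt "0 0 0 0 0 0.03 1" --pt "0 0 0 0 0 0.03 1" --pt "0 0 0 0 0 0.03 1" --pt "0 0 0 0 0 0 1" --pt "0 0 0 0 0 0 1"

```text
time: 3.57
tool_pos: [0.4892, 0.3754, 0.0704]
tcp_rot: [3.065, 0.679, -0.007]
wrist_force: [-0.0, -0.5, 0.8]
width: 1.003
grip_force: 0.0
```

```bash
python3 go.py "(.491,.3787,.004)"
```

```text
t 3.57 pos [0.4892 0.3754 0.0704] yaw_y -65.03 tilt [-0.0042 -0.003 ] w 1.003 gf 0.0 F [-0.  -0.5  0.8] q [ 0.61  0.3   1.87 -0.    0.97  1.75]
(.491,.3787,.004) total tool shift [ 0.0033 -0.0023  0.0664]
```

>>> drive_tool --pt "0 0 0 0.0033 -0.0023 0.022 1" --pt "0 0 0 0 0 0.022 1" --pt "0 0 0 0 0 0.0124 1" --pt "0 0 0 0 0 0.01 1" --pt "0 0 0 0 0 0 1" --pt "0 0 0 0 0 0 1"

```text
time: 4.07
tool_pos: [0.4933, 0.3802, 0.0067]
tcp_rot: [-3.067, -0.679, -0.001]
wrist_force: [-0.2, -0.3, -0.5]
width: 0.998
grip_force: 0.0
```

```bash
python3 go.py "(.491,.3787,.004)"
python3 - <<'E'
from h import *
a=read_camera("top");b=read_camera("scene")
A=cv2.resize(a["color"][192:242,155:215],None,fx=6.5,fy=6.5,interpolation=2);B=cv2.resize(b["color"][225:285,205:265],None,fx=6.5,fy=6.5,interpolation=2)
c=np.zeros((390,790,3),np.uint8);c[:325,:390]=A;c[:,400:]=B;cv2.imwrite("pics/pg.png",c[:,:,::-1])
E
```

```text
t 4.07 pos [0.4933 0.3802 0.0067] yaw_y -65.04 tilt [0.0004 0.0003] w 0.998 gf 0.0 F [-0.2 -0.3 -0.5] q [0.62 0.39 1.89 0.   0.86 1.75]
(.491,.3787,.004) total tool shift [-0.0027  0.0004  0.0027]
```

View pics/pg.png

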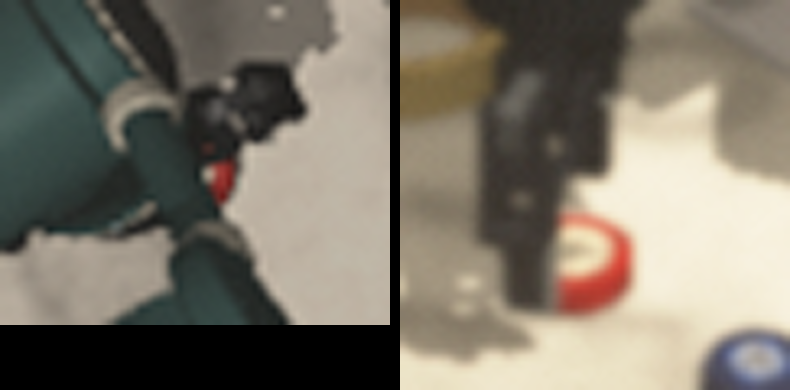

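The view shows the near finger in front of the puck and the puck between the fingers. I'll apply a small correction and close.

>>> drive_tool --pt "0 0 0 -0.0024 0.0004 0.0025 1" --pt "0 0 0 0 0 0 0.8" --pt "0 0 0 0 0 0 0.5" --pt "0 0 0 0 0 0 0.4" --pt "0 0 0 0 0 0 0.4" --pt "0 0 0 0 0 0 0.4" --pt "0 0 0 0 0 0 0.4" --pt "0 0 0 0 0 0 0.4"

```text
time: 4.83
tool_pos: [0.4913, 0.379, 0.0043]
tcp_rot: [-3.067, -0.679, -0.001]
wrist_force: [-1.3, -1.4, 5.6]
width: 0.565
grip_force: 41.6
```

```bash
python3 go.py
```

```text
t 4.83 pos [0.4913 0.379  0.0043] yaw_y -65.03 tilt [0.0007 0.0006] w 0.565 gf 41.6 F [-1.3 -1.4  5.6] q [0.62 0.39 1.9  0.   0.85 1.75]
```

>>> drive_tool --pt "0 0 0 0 0 -0.01 0.4" --pt "0 0 0 0 0 -0.03 0.4" --pt "0 0 0 0 0 -0.04 0.4" --pt "0 0 0 0 0 -0.04 0.4" --pt "0 0 0 0 0 -0.036 0.4" --pt "0 0 0 0 0 0 0.4" --pt "0 0 0 0 0 0 0.4"

```text
time: 5.42
tool_pos: [0.493, 0.3801, 0.1637]
tcp_rot: [-3.064, -0.679, -0.011]
wrist_force: [-0.2, 0.3, -1.2]
width: 0.568
grip_force: 41.4
```

```bash
python3 go.py "(.465,.004,.16)" "(.465,.004,.0977)"
python3 - <<'E'
from h import *
a=read_camera("top");b=read_camera("scene")
A=cv2.resize(a["color"][192:242,155:215],None,fx=6.5,fy=6.5,interpolation=2);B=cv2.resize(b["color"][185:265,185:265],None,fx=6,fy=6,interpolation=2)
c=np.zeros((480,790,3),np.uint8);c[:325,:390]=A[:,:390];c[:,310:]=B;cv2.imwrite("pics/pl.png",c[:,:,::-1])
E
```

```text
t 5.42 pos [0.493  0.3801 0.1637] yaw_y -65.03 tilt [0.0061 0.0043] w 0.568 gf 41.4 F [-0.2  0.3 -1.2] q [ 0.62  0.21  1.8  -0.    1.13  1.75]
(.465,.004,.16) total tool shift [-0.1841  0.3291  0.0019]
(.465,.004,.0977) total tool shift [-0.0005  0.0001  0.0623]
```

View pics/pl.png

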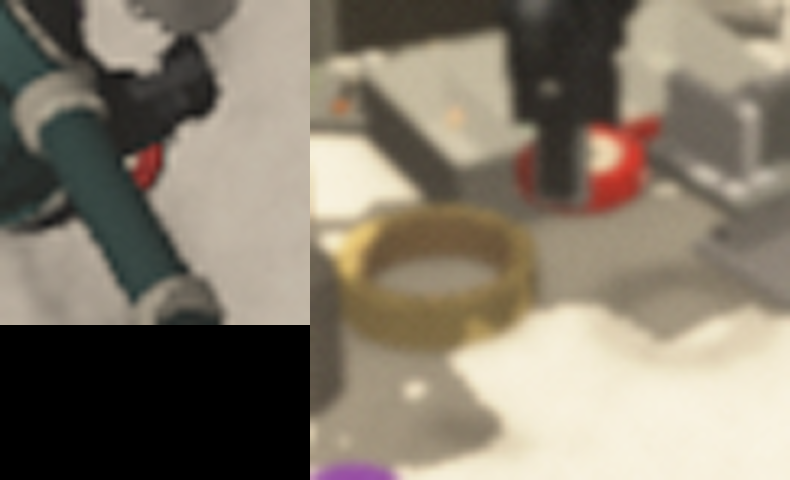

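The puck is held level with the finger on its rim, spanning about (220–242, 210) in the scene view. I'll carry it to above the collar.

>>> drive_tool --pt "0 0 0 -0.0184 0.033 0 0.4" --pt "0 0 0 -0.0184 0.033 0 0.4" --pt "0 0 0 -0.0184 0.033 0 0.4" --pt "0 0 0 -0.0184 0.033 0 0.4" --pt "0 0 0 -0.0184 0.033 0 0.4" --pt "0 0 0 -0.0184 0.033 0 0.4" --pt "0 0 0 -0.0184 0.033 0 0.4" --pt "0 0 0 -0.0184 0.033 0 0.4"

```text
time: 6.18
tool_pos: [0.4664, 0.0753, 0.1568]
tcp_rot: [-3.067, -0.68, 0.008]
wrist_force: [1.5, 0.1, -0.1]
width: 0.566
grip_force: 41.5
```

>>> drive_tool --pt "0 0 0 -0.0184 0.033 0 0.4" --pt "0 0 0 -0.0184 0.032 0 0.4" --pt "0 0 0 0 0 0.02 0.4" --pt "0 0 0 0 0 0.02 0.4" --pt "0 0 0 0 0 0 0.4" --pt "0 0 0 0 0 0 0.4" --pt "0 0 0 0 0 0 0.4" --pt "0 0 0 0 0 0 0.4"

```text
time: 6.85
tool_pos: [0.4635, 0.0032, 0.12]
tcp_rot: [3.067, 0.681, 0.001]
wrist_force: [0.8, -0.8, 0.2]
width: 0.565
grip_force: 41.5
```

```bash
python3 go.py "(.465,.004,.12)" "(.465,.004,.0975)"
python3 - <<'E'
from h import *
s=status.read_state();tp=np.array(s["tool_pos"])
a=read_camera("top");b=read_camera("scene")
a0=np.load("t0.npz")
th=np.linspace(0,2*np.pi,90)
z=tp[2]-.0043
im=b["color"].astype(int);g=(im[...,0]-im[...,1]>50)&(im[...,0]>80)
q=proj(b,[tp[0],tp[1],z+.007])[0];print("expect puck",q)
m=np.zeros_like(g);y,x=int(q[1]),int(q[0]);m[y-14:y+14,x-18:x+18]=g[y-14:y+14,x-18:x+18]
e=np.argwhere(m);print("red bbox yx",e.min(0),e.max(0))
R=np.vstack([np.c_[tp[0]+.026*np.cos(th),tp[1]+.026*np.sin(th),np.full(90,z+h)] for h in(.0015,.013)])
r=proj(b,R);print("model bbox",r.min(0),r.max(0))
A=cv2.resize(a["color"][195:255,275:345],None,fx=5.6,fy=5.6,interpolation=2);B=cv2.resize(b["color"][160:215,265:335],None,fx=5.6,fy=5.6,interpolation=2)
for I,p,o in((A,a,(275,195)),(B,b,(265,160))):
    for rr,zz,cc,col in((.026,z+.013,tp,(0,255,0)),(.0325,.097,(.465,.004),(0,255,255))):
        k=proj(p,np.c_[cc[0]+rr*np.cos(th),cc[1]+rr*np.sin(th),np.full(90,zz)]);k=((k-o+.5)*5.6).astype(int)
        for u in k: cv2.circle(I,tuple(map(int,u)),0,col,-1)
c=np.zeros((340,790,3),np.uint8);c[:A.shape[0],:392]=A;c[:B.shape[0],396:788]=B;cv2.imwrite("pics/ps.png",c[:,:,::-1])
E
```

```text
t 6.85 pos [0.4635 0.0032 0.12  ] yaw_y -64.97 tilt [ 0.0005 -0.    ] w 0.565 gf 41.5 F [ 0.8 -0.8  0.2] q [-0.05 -0.04  2.16 -0.    1.02  1.09]
(.465,.004,.12) total tool shift [ 0.0018 -0.0001 -0.    ]
(.465,.004,.0975) total tool shift [-0.     -0.      0.0225]
expect puck [311.47275943 180.21528201]
red bbox yx [178 305] [184 318]
model bbox [303.09818806 175.22393593] [319.93077469 185.2338279 ]
```

View pics/ps.png

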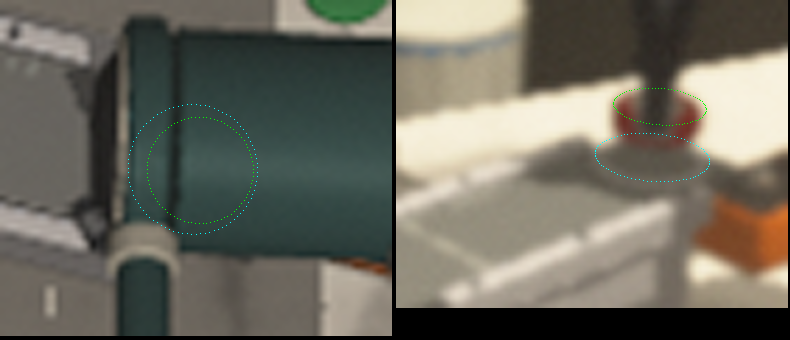

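The scene view shows the puck centred over the collar to about 1 mm. Lowering it in steps while watching the force.

>>> drive_tool --pt "0 0 0 0.0023 0 0.006 0.4" --pt "0 0 0 0 0 0.006 0.4" --pt "0 0 0 0 0 0.004 0.4" --pt "0 0 0 0 0 0 0.4" --pt "0 0 0 0 0 0 0.4"

```text
time: 7.37
tool_pos: [0.4645, 0.0038, 0.1028]
tcp_rot: [-3.067, -0.679, 0.002]
wrist_force: [0.2, 0.2, 0.1]
width: 0.565
grip_force: 41.5
```

>>> drive_tool --pt "0 0 0 0 0 0.003 0.4" --pt "0 0 0 0 0 0.002 0.4" --pt "0 0 0 0 0 0 0.4" --pt "0 0 0 0 0 0 0.4" --pt "0 0 0 0 0 0 0.4"

```text
time: 7.78
tool_pos: [0.4652, 0.0036, 0.0986]
tcp_rot: [3.067, 0.679, 0.0]
wrist_force: [1.0, 0.4, -1.8]
width: 0.562
grip_force: 41.5
```

```bash
python3 go.py "(.4655,.0045,.0975)"
```

```text
t 7.78 pos [0.4652 0.0036 0.0986] yaw_y -65.04 tilt [0.0002 0.    ] w 0.562 gf 41.5 F [ 1.   0.4 -1.8] q [-0.05 -0.01  2.17  0.    0.98  1.09]
(.4655,.0045,.0975) total tool shift [ 0.0007 -0.0006  0.0011]
```

>>> drive_tool --pt "0 0 0 0.0004 -0.0003 0.001 0.4" --pt "0 0 0 0 0 0 0.4" --pt "0 0 0 0 0 0 0.4"

```text
time: 8.03
tool_pos: [0.4653, 0.0041, 0.0975]
tcp_rot: [3.067, 0.679, 0.0]
wrist_force: [0.3, -0.7, -0.1]
width: 0.564
grip_force: 41.5
```

>>> drive_tool --pt "0 0 0 0 0 0 0.65" --pt "0 0 0 0 0 0 0.75" --pt "0 0 0 0 0 0 0.85" --pt "0 0 0 0 0 0 0.85" --pt "0 0 0 0 0 0 0.85"

```text
time: 8.45
tool_pos: [0.4654, 0.0041, 0.0976]
tcp_rot: [3.067, 0.679, 0.0]
wrist_force: [-0.2, 0.2, -0.6]
width: 0.848
grip_force: 0.0
```

>>> drive_tool --pt "0 0 0 0 0 -0.01 0.85" --pt "0 0 0 0 0 -0.03 0.9" --pt "0 0 0 0 0 -0.035 1" --pt "0 0 0 0 0 -0.035 1"

```text
time: 8.78
tool_pos: [0.4644, 0.0041, 0.2087]
tcp_rot: [-3.067, -0.679, 0.003]
wrist_force: [0.2, -0.3, -1.0]
width: 1.002
grip_force: 0.0
```

```bash
python3 go.py "(.5249,.2416,.19)" "(.5249,.2416,.101)"
```

```text
t 8.78 pos [0.4644 0.0041 0.2087] yaw_y -65.03 tilt [-0.0018  0.0001] w 1.002 gf 0.0 F [ 0.2 -0.3 -1. ] q [-0.04 -0.13  2.06  0.    1.21  1.09]
(.5249,.2416,.19) total tool shift [ 0.1551 -0.1897  0.0186]
(.5249,.2416,.101) total tool shift [0.0001 0.0001 0.089 ]
```

>>> drive_tool --pt "0 0 0 0.0222 -0.0271 0 1" --pt "0 0 0 0.0222 -0.0271 0 1" --pt "0 0 0 0.0222 -0.0271 0 1" --pt "0 0 0 0.0222 -0.0271 0 1" --pt "0 0 0 0.0222 -0.0271 0 1" --pt "0 0 0 0.0222 -0.0271 0 1" --pt "0 0 0 0.0222 -0.0271 0 1"

```text
time: 9.37
tool_pos: [0.5264, 0.2435, 0.2085]
tcp_rot: [-3.067, -0.679, -0.001]
wrist_force: [0.9, -0.6, 0.9]
width: 0.999
grip_force: 0.0
```

>>> drive_tool --pt "0 0 6.5 0 0 0 1" --pt "0 0 6.5 0 0 0 1" --pt "0 0 6.5 0 0 0 1" --pt "0 0 6.5 0 0 0 1" --pt "0 0 6.5 0 0 0 1" --pt "0 0 6.5 0 0 0 1" --pt "0 0 0 0 0 0 1" --pt "0 0 0 0 0 0 1"

```text
time: 10.03
tool_pos: [0.5262, 0.2418, 0.2081]
tcp_rot: [-3.118, 0.379, -0.001]
wrist_force: [1.0, 0.4, 0.9]
width: 0.998
grip_force: 0.0
```

```bash
python3 go.py "(.5249,.2416,.101)"
python3 - <<'E'
from h import *
a=read_camera("top");b=read_camera("scene")
A=cv2.resize(a["color"][185:255,275:345],None,fx=5.6,fy=5.6,interpolation=2);B=cv2.resize(b["color"][150:220,250:320],None,fx=5.6,fy=5.6,interpolation=2)
cv2.imwrite("pics/pr.png",np.hstack([A,B])[:,:,::-1])
E
```

```text
t 10.03 pos [0.5262 0.2418 0.2081] yaw_y -103.85 tilt [0.0005 0.0002] w 0.998 gf 0.0 F [1.  0.4 0.9] q [0.39 0.1  1.84 0.   1.2  2.2 ]
(.5249,.2416,.101) total tool shift [-0.0013  0.0005  0.1071]
```

View pics/pr.png

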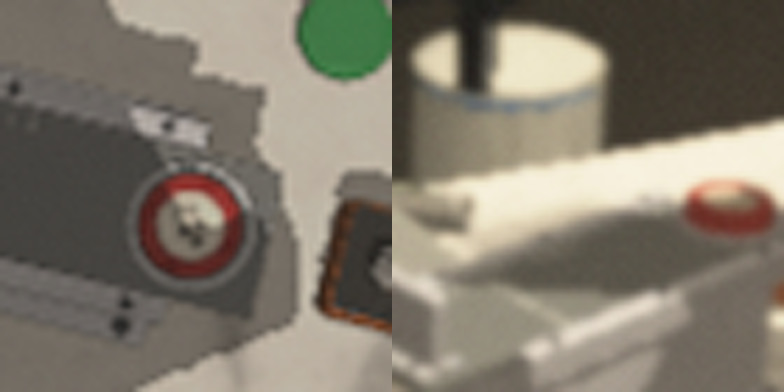

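The puck lies inside the collar ring at about (309, 225) in the top view, with the ring showing all round, so it is seated flat. Next, the grip.

>>> drive_tool --pt "0 0 0 -0.0013 0.0005 0.03 1" --pt "0 0 0 0 0 0.03 1" --pt "0 0 0 0 0 0.025 1" --pt "0 0 0 0 0 0.015 1" --pt "0 0 0 0 0 0.007 1" --pt "0 0 0 0 0 0 1" --pt "0 0 0 0 0 0 1"

```text
time: 10.72
tool_pos: [0.5251, 0.2416, 0.1009]
tcp_rot: [-3.118, 0.383, -0.0]
wrist_force: [0.8, -0.7, -0.1]
width: 0.997
grip_force: 0.0
```

>>> drive_tool --pt "0 0 0 0 0 0 0.7" --pt "0 0 0 0 0 0 0.5" --pt "0 0 0 0 0 0 0.3" --pt "0 0 0 0 0 0 0.25" --pt "0 0 0 0 0 0 0.2" --pt "0 0 0 0 0 0 0.2" --force 20

```text
time: 11.22
tool_pos: [0.5249, 0.2416, 0.1008]
tcp_rot: [-3.118, 0.384, -0.001]
wrist_force: [-0.4, 0.5, -1.3]
width: 0.2
grip_force: 0.0
```

```bash
python3 go.py "(.5249,.2416,.101)"
python3 - <<'E'
from h import *
a=read_camera("top");b=read_camera("scene")
A=cv2.resize(a["color"][185:255,210:280],None,fx=5.6,fy=5.6,interpolation=2);B=cv2.resize(b["color"][150:220,220:290],None,fx=5.6,fy=5.6,interpolation=2)
cv2.imwrite("pics/gr.png",np.hstack([A,B])[:,:,::-1])
E
```

```text
t 11.22 pos [0.5249 0.2416 0.1008] yaw_y -104.03 tilt [0.0005 0.0002] w 0.2 gf 0.0 F [-0.4  0.5 -1.3] q [0.39 0.2  1.94 0.   1.   2.2 ]
(.5249,.2416,.101) total tool shift [ 0.     -0.     -0.0002]
```

View pics/gr.png

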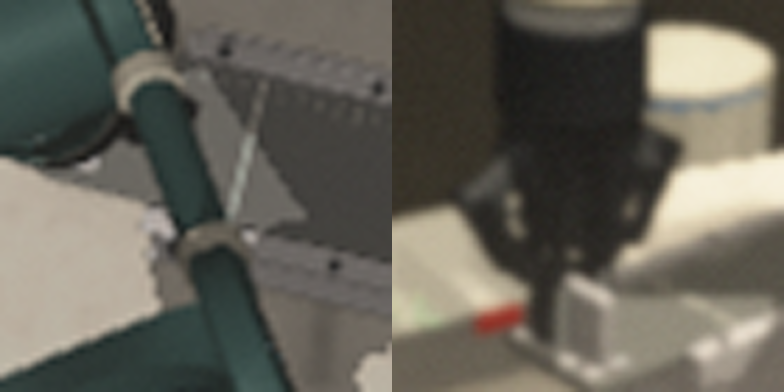

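The fingers straddle the upright grip, at about (255, 205) in the scene view. Closing.

>>> drive_tool --pt "0 0 0 0 0 0 0.12" --pt "0 0 0 0 0 0 0" --pt "0 0 0 0 0 0 0" --pt "0 0 0 0 0 0 0" --pt "0 0 0 0 0 0 0" --force 50

```text
time: 11.73
tool_pos: [0.5246, 0.2412, 0.1006]
tcp_rot: [3.117, -0.384, -0.0]
wrist_force: [-0.7, -3.1, 2.4]
width: 0.105
grip_force: 49.6
```

```bash
cat > mk.py <<'E'
from h import *
import fit
vs=fit.fit(fit.S,"t")[0];ax=np.array([np.cos(vs[2]),np.sin(vs[2])]);n=np.array([-ax[1],ax[0]])
E=vs[:2]+.1*ax
a=read_camera("top");im=cv2.cvtColor(a["color"],cv2.COLOR_RGB2GRAY).astype(np.float32)
# profile of brightness along board x, for several lateral lines; white line = peak over z=.093 plane
s_=np.arange(-.21,.03,.0005)
out=[]
for y in np.arange(-.034,.035,.004):
    P=np.c_[E+s_[:,None]*ax+y*n,np.full(len(s_),.093)];u=proj(a,P).astype(np.float32)
    v=cv2.remap(im,u[:,:1],u[:,1:],1)[:,0];w=v-cv2.blur(v[:,None],(1,41))[:,0];k=w[30:-30].argmax()+30
    out.append((round(y,3),round(s_[k]*1000,1),int(w[k])))
print(out)
E
python3 go.py; python3 mk.py
```

```text
t 11.73 pos [0.5246 0.2412 0.1006] yaw_y -104.03 tilt [-0.0003 -0.0006] w 0.105 gf 49.6 F [-0.7 -3.1  2.4] q [ 0.39  0.2   1.94 -0.    1.    2.2 ]
[(np.float64(-0.034), np.float64(-157.0), 28), (np.float64(-0.03), np.float64(-158.0), 50), (np.float64(-0.026), np.float64(-159.0), 39), (np.float64(-0.022), np.float64(-159.5), 35), (np.float64(-0.018), np.float64(-158.0), 27), (np.float64(-0.014), np.float64(-158.5), 19), (np.float64(-0.01), np.float64(-157.0), 34), (np.float64(-0.006), np.float64(13.5), 33), (np.float64(-0.002), np.float64(14.5), 26), (np.float64(0.002), np.float64(-157.0), 40), (np.float64(0.006), np.float64(-158.0), 38), (np.float64(0.01), np.float64(-7.5), 17), (np.float64(0.014), np.float64(-183.5), 23), (np.float64(0.018), np.float64(-184.0), 17), (np.float64(0.022), np.float64(-19.0), 18), (np.float64(0.026), np.float64(-157.0), 19), (np.float64(0.03), np.float64(-187.0), 14), (np.float64(0.034), np.float64(-188.5), 27)]
```

>>> drive_tool --pt "0 0 0 0 0.003 0.0005 0" --pt "0 0 0 0 0.006 0 0" --pt "0 0 0 0 0.01 0 0" --pt "0 0 0 0 0.01 0 0" --pt "0 0 0 0 0.01 0 0" --pt "0 0 0 0 0.01 0 0" --pt "0 0 0 0 0.008 0 0" --pt "0 0 0 0 0.003 0 0"

```text
time: 12.45
tool_pos: [0.5103, 0.1823, 0.1005]
tcp_rot: [-3.117, 0.385, -0.002]
wrist_force: [1.2, 4.7, 4.4]
width: 0.113
grip_force: 49.9
```

```bash
python3 go.py; python3 mk.py
```

```text
t 12.45 pos [0.5103 0.1823 0.1005] yaw_y -104.09 tilt [0.0011 0.0007] w 0.113 gf 49.9 F [1.2 4.7 4.4] q [0.3  0.13 2.02 0.   0.99 2.11]
[(np.float64(-0.034), np.float64(-122.0), 13), (np.float64(-0.03), np.float64(-123.0), 18), (np.float64(-0.026), np.float64(-124.0), 17), (np.float64(-0.022), np.float64(-127.5), 16), (np.float64(-0.018), np.float64(-155.0), 17), (np.float64(-0.014), np.float64(-153.0), 18), (np.float64(-0.01), np.float64(-96.0), 22), (np.float64(-0.006), np.float64(-97.0), 25), (np.float64(-0.002), np.float64(-138.5), 32), (np.float64(0.002), np.float64(-139.5), 52), (np.float64(0.006), np.float64(-140.5), 52), (np.float64(0.01), np.float64(-138.5), 37), (np.float64(0.014), np.float64(-133.5), 30), (np.float64(0.018), np.float64(-114.0), 26), (np.float64(0.022), np.float64(-140.0), 20), (np.float64(0.026), np.float64(-136.0), 17), (np.float64(0.03), np.float64(-96.5), 19), (np.float64(0.034), np.float64(-97.5), 14)]
```

>>> drive_tool --pt "0 0 0 0 0.004 0 0" --pt "0 0 0 0 0.008 0 0" --pt "0 0 0 0 0.01 0 0" --pt "0 0 0 0 0.01 0 0" --pt "0 0 0 0 0.01 0 0" --pt "0 0 0 0 0.01 0 0" --pt "0 0 0 0 0.008 0 0" --pt "0 0 0 0 0.004 0 0"

```text
time: 13.17
tool_pos: [0.4949, 0.1208, 0.1005]
tcp_rot: [-3.117, 0.385, -0.002]
wrist_force: [1.9, 7.4, 4.9]
width: 0.113
grip_force: 50.0
```

>>> drive_tool --pt "0 0 0 0 0.004 0.0003 0" --pt "0 0 0 0 0.006 0 0" --pt "0 0 0 0 0.006 0 0" --pt "0 0 0 0 0.004 0 0" --pt "0 0 0 0 0.003 0 0" --pt "0 0 0 0 0 0 0" --pt "0 0 0 0 0 0 0"

```text
time: 13.75
tool_pos: [0.4897, 0.0986, 0.1005]
tcp_rot: [-3.118, 0.384, -0.002]
wrist_force: [0.7, 3.4, 6.5]
width: 0.107
grip_force: 50.3
```

```bash
python3 go.py; python3 mk.py
python3 - <<'E'
from h import *
a=read_camera("top");b=read_camera("scene")
A=cv2.resize(a["color"][190:245,285:355],None,fx=8,fy=8,interpolation=2)
cv2.imwrite("pics/mk1.png",A[:,:,::-1])
E
```

```text
t 13.75 pos [0.4897 0.0986 0.1005] yaw_y -104.06 tilt [0.0014 0.0003] w 0.107 gf 50.3 F [0.7 3.4 6.5] q [0.15 0.05 2.1  0.   0.98 1.96]
[(np.float64(-0.034), np.float64(-174.5), 28), (np.float64(-0.03), np.float64(-161.0), 42), (np.float64(-0.026), np.float64(-179.5), 40), (np.float64(-0.022), np.float64(-180.5), 30), (np.float64(-0.018), np.float64(-184.0), 35), (np.float64(-0.014), np.float64(-168.0), 41), (np.float64(-0.01), np.float64(-20.5), 49), (np.float64(-0.006), np.float64(-21.0), 52), (np.float64(-0.002), np.float64(-19.0), 38), (np.float64(0.002), np.float64(-192.0), 45), (np.float64(0.006), np.float64(-193.0), 51), (np.float64(0.01), np.float64(-194.0), 52), (np.float64(0.014), np.float64(-195.0), 50), (np.float64(0.018), np.float64(-195.0), 44), (np.float64(0.022), np.float64(-195.0), 43), (np.float64(0.026), np.float64(-195.0), 44), (np.float64(0.03), np.float64(-193.0), 42), (np.float64(0.034), np.float64(-194.0), 34)]
```

>>> drive_tool --pt "0 0 0 0 0.003 0 0" --pt "0 0 0 0 0.003 0 0" --pt "0 0 0 0 0.002 0 0" --pt "0 0 0 0 0 0 0" --pt "0 0 0 0 0 0 0" --pt "0 0 0 0 0 0 0"

```text
time: 14.4
tool_pos: [0.4879, 0.0913, 0.1005]
tcp_rot: [-3.117, 0.384, -0.002]
wrist_force: [1.0, 4.8, 6.7]
width: 0.11
grip_force: 50.3
```

```bash
cat > mk2.py <<'E'
from h import *
import fit
vs=fit.fit(fit.S,"t")[0];ax=np.array([np.cos(vs[2]),np.sin(vs[2])]);n=np.array([-ax[1],ax[0]]);E=vs[:2]+.1*ax
s_=np.arange(-.02,.02,.0005)
def prof(a,ims,y,z):
    P=np.c_[E+s_[:,None]*ax+y*n,np.full(len(s_),z)];u=proj(a,P).astype(np.float32)
    return cv2.remap(ims,u[:,:1],u[:,1:],1)[:,0]
for cam in("top","scene"):
    ims=[]
    for _ in range(3): a=read_camera(cam);ims.append(cv2.cvtColor(a["color"],cv2.COLOR_RGB2GRAY).astype(np.float32))
    im=np.mean(ims,0)
    L=[]
    for y in np.arange(-.034,.035,.004):
        v=prof(a,im,y,.093);w=v-np.median(v);k=w.argmax();sl=slice(max(k-8,0),k+9);ww=np.clip(w[sl]-.3*w[k],0,None);L.append((round(y*1000),round(float((ww*s_[sl]).sum()/ww.sum()*1000),1),int(w[k])))
    print(cam,"line",L)
    C=[]
    for y in(-.05,-.048,-.046,-.044,-.042,.042,.044,.046,.048,.05):
        v=cv2.GaussianBlur(prof(a,im,y,.097)[:,None],(1,5),0)[:,0];g=np.gradient(v);k=np.abs(g).argmax();C.append((round(y*1000),round(s_[k]*1000,1),round(float(g[k]),1)))
    print(cam,"cheek end",C)
save(a,"x")
a=read_camera("top");b=read_camera("scene")
A=cv2.resize(a["color"][190:250,265:365],None,fx=4.9,fy=4.9,interpolation=2);B=cv2.resize(b["color"][165:225,270:352],None,fx=3.6,fy=4.9,interpolation=2)
cv2.imwrite("pics/fin.png",np.hstack([A,B])[:,:,::-1])
E
python3 go.py; python3 mk2.py
```

```text
t 14.4 pos [0.4879 0.0913 0.1005] yaw_y -104.05 tilt [0.0017 0.0008] w 0.11 gf 50.3 F [1.  4.8 6.7] q [0.13 0.05 2.11 0.   0.98 1.95]
top line [(-34, -4.4, 28), (-30, -4.8, 29), (-26, -5.7, 20), (-22, -18.0, 10), (-18, -9.8, 24), (-14, -10.6, 53), (-10, -11.2, 71), (-6, -9.9, 78), (-2, -7.7, 46), (2, -0.5, 32), (6, 4.5, 17), (10, -1.3, 21), (14, 2.8, 38), (18, 4.2, 11), (22, 5.7, 20), (26, 18.5, 23), (30, 18.1, 28), (34, 16.5, 39)]
top cheek end [(-50, np.float64(7.5), -5.4), (-48, np.float64(7.0), -5.8), (-46, np.float64(6.5), -6.3), (-44, np.float64(6.0), -6.9), (-42, np.float64(6.0), -6.9), (42, np.float64(0.5), -8.8), (44, np.float64(0.0), -11.1), (46, np.float64(0.0), -11.8), (48, np.float64(-0.5), -11.7), (50, np.float64(-1.0), -10.6)]
scene line [(-34, -18.7, 6), (-30, -14.8, 2), (-26, -8.4, 5), (-22, -8.0, 8), (-18, -4.8, 9), (-14, -4.7, 10), (-10, -4.6, 7), (-6, -4.8, 8), (-2, 19.0, 4), (2, 19.0, 5), (6, 19.1, 5), (10, 18.1, 9), (14, 18.0, 15), (18, 18.0, 22), (22, 17.9, 26), (26, 17.8, 29), (30, 17.7, 34), (34, 17.6, 32)]
scene cheek end [(-50, np.float64(-7.5), -2.2), (-48, np.float64(-5.0), -2.1), (-46, np.float64(-3.0), -2.0), (-44, np.float64(-4.5), -1.8), (-42, np.float64(-2.5), -1.6), (42, np.float64(-6.5), 5.3), (44, np.float64(-8.0), 5.3), (46, np.float64(-6.5), 5.7), (48, np.float64(-4.5), 6.3), (50, np.float64(-3.5), 6.6)]
```

View pics/fin.png

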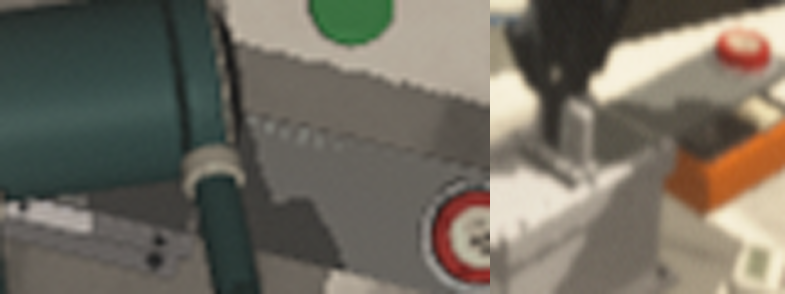

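The last picture shows the puck in its collar at about (363, 237) in the top view, the board lying flat, and the line hidden under the arm. I'll check the position from the board's outer end and collar instead.

```bash
cat > mk3.py <<'E'
from h import *
import fit
vs=fit.fit(fit.S,"t")[0];ax=np.array([np.cos(vs[2]),np.sin(vs[2])]);n=np.array([-ax[1],ax[0]]);E=vs[:2]+.1*ax
def red(im,cam,box):
    im=im.astype(int);g=(im[...,0]-im[...,1]>45);m=np.zeros_like(g);m[box[1]:box[3],box[0]:box[2]]=g[box[1]:box[3],box[0]:box[2]]
    nn,lab,st,_=cv2.connectedComponentsWithStats(m.astype(np.uint8));k=1+st[1:,4].argmax();h=cv2.convexHull(np.argwhere(lab==k)[:,::-1].astype(np.int32))
    c=cv2.fitEllipse(h)[0];w=unproj(cam,c,.104);d=w[:2]-E;return np.round([d@ax*1000,d@n*1000,*c],2)
ims=[read_camera("top") for _ in range(3)];a=ims[0];im=np.mean([i["color"].astype(float) for i in ims],0)
pr=cv2.imread("pics/pr.png")[:,:392,::-1];o=a["color"].copy();o[185:255,275:345]=cv2.resize(pr,(70,70),interpolation=cv2.INTER_AREA)
print("puck before",red(o,a,(290,205,330,250)));print("puck now",red(im,a,(335,215,385,265)))
t=np.load("t0.npz")
for nm,I,c in(("before",t["color"].astype(np.float32),.0425),("now",im.astype(np.float32),.197)):
    I=cv2.cvtColor(I.astype(np.float32),cv2.COLOR_RGB2GRAY);s_=np.arange(c-.02,c+.02,.0005);o=[]
    for y in np.arange(-.032,.033,.008):
        u=proj(a,np.c_[E+s_[:,None]*ax+y*n,np.full(len(s_),.093)]).astype(np.float32)
        v=cv2.GaussianBlur(cv2.remap(I,u[:,:1],u[:,1:],1),(1,7),0)[:,0];g=np.gradient(v);k=np.abs(g).argmax();o.append((round(y*1000),round(s_[k]*1000,1),round(float(g[k]),1)))
    print("end",nm,o)
E
python3 mk3.py
```

```text
puck before [  2.42   2.71 309.17 223.72]
puck now [155.14  -1.08 362.4  237.96]
end before [(-32, np.float64(41.5), 3.5), (-24, np.float64(42.0), 3.4), (-16, np.float64(43.0), 3.3), (-8, np.float64(41.5), 3.8), (0, np.float64(42.5), 4.1), (8, np.float64(35.0), -4.0), (16, np.float64(42.0), 3.9), (24, np.float64(43.0), 3.7), (32, np.float64(41.0), 4.0)]
end now [(-32, np.float64(204.0), 1.7), (-24, np.float64(215.0), 7.3), (-16, np.float64(200.5), -12.6), (-8, np.float64(199.5), -12.3), (0, np.float64(200.5), -16.2), (8, np.float64(201.0), -12.7), (16, np.float64(200.0), -14.0), (24, np.float64(201.0), -11.6), (32, np.float64(208.0), 6.3)]
```

```bash
cat >> mk3.py <<'E'
I=cv2.cvtColor(im.astype(np.float32),cv2.COLOR_RGB2GRAY)
I0=cv2.cvtColor(t["color"],cv2.COLOR_RGB2GRAY).astype(np.float32)
for y in(-.012,0,.012):
    for J,c in((I0,.0421-.2),(I,-.0038)):
        s_=np.arange(c+.110,c+.2121,.003);u=proj(a,np.c_[E+s_[:,None]*ax+y*n,np.full(len(s_),.093)]).astype(np.float32)
        print(y,"now" if J is I else "before",[(round((s-c)*1000),int(v)) for s,v in zip(s_,cv2.remap(J,u[:,:1],u[:,1:],1)[:,0])])
E
python3 mk3.py | tail -6
```

```text
-0.012 before [(110, 97), (113, 98), (116, 98), (119, 98), (122, 98), (125, 97), (128, 100), (131, 108), (134, 114), (137, 105), (140, 96), (143, 97), (146, 97), (149, 98), (152, 97), (155, 97), (158, 98), (161, 97), (164, 97), (167, 98), (170, 84), (173, 60), (176, 61), (179, 61), (182, 60), (185, 67), (188, 81), (191, 74), (194, 62), (197, 65), (200, 78), (203, 95), (206, 101), (209, 100), (212, 100)]
-0.012 now [(110, 100), (113, 99), (116, 99), (119, 99), (122, 99), (125, 99), (128, 93), (131, 130), (134, 128), (137, 59), (140, 64), (143, 78), (146, 86), (149, 121), (152, 155), (155, 174), (158, 178), (161, 176), (164, 166), (167, 163), (170, 161), (173, 131), (176, 92), (179, 74), (182, 69), (185, 85), (188, 134), (191, 122), (194, 98), (197, 105), (200, 144), (203, 114), (206, 42), (209, 38), (212, 39)]
0 before [(110, 98), (113, 98), (116, 98), (119, 98), (122, 98), (125, 93), (128, 98), (131, 116), (134, 106), (137, 96), (140, 97), (143, 97), (146, 97), (149, 97), (152, 97), (155, 97), (158, 97), (161, 97), (164, 97), (167, 97), (170, 100), (173, 84), (176, 59), (179, 60), (1
[... 649 characters left out ...]
137, 107), (140, 96), (143, 97), (146, 97), (149, 97), (152, 97), (155, 98), (158, 97), (161, 97), (164, 97), (167, 96), (170, 97), (173, 99), (176, 84), (179, 60), (182, 60), (185, 68), (188, 82), (191, 75), (194, 59), (197, 63), (200, 80), (203, 98), (206, 101), (209, 100), (212, 100)]
0.012 now [(110, 99), (113, 99), (116, 99), (119, 99), (122, 99), (125, 99), (128, 96), (131, 101), (134, 87), (137, 55), (140, 64), (143, 75), (146, 81), (149, 114), (152, 152), (155, 166), (158, 163), (161, 162), (164, 168), (167, 170), (170, 154), (173, 127), (176, 92), (179, 73), (182, 72), (185, 109), (188, 141), (191, 116), (194, 99), (197, 101), (200, 146), (203, 136), (206, 37), (209, 40), (212, 44)]
```

>>> drive_tool --pt "0 0 0 0 0.0015 0 0" --pt "0 0 0 0 0.0015 0 0" --pt "0 0 0 0 0.001 0 0" --pt "0 0 0 0 0 0 0" --pt "0 0 0 0 0 0 0" --pt "0 0 0 0 0 0 0" --pt "0 0 0 0 0 0 0"

```text
time: 15.68
tool_pos: [0.487, 0.0877, 0.1006]
tcp_rot: [-3.116, 0.384, -0.003]
wrist_force: [1.6, 6.1, 7.0]
width: 0.112
grip_force: 50.2
```

```bash
python3 go.py "(.4869,.0874,.1005)"; sed -i 's/-.0038)/0.0)/' mk3.py; python3 mk3.py | sed -n '2p;8p'
```

```text
t 15.68 pos [0.487  0.0877 0.1006] yaw_y -104.06 tilt [0.0019 0.0013] w 0.112 gf 50.2 F [1.6 6.1 7. ] q [0.13 0.04 2.11 0.   0.98 1.94]
(.4869,.0874,.1005) total tool shift [-0.0001  0.0003  0.0001]
puck now [158.79  -1.16 363.68 238.3 ]
0 now [(110, 99), (113, 99), (116, 99), (119, 98), (122, 98), (125, 99), (128, 112), (131, 118), (134, 75), (137, 62), (140, 70), (143, 97), (146, 157), (149, 177), (152, 171), (155, 155), (158, 140), (161, 130), (164, 102), (167, 120), (170, 159), (173, 175), (176, 167), (179, 119), (182, 67), (185, 73), (188, 99), (191, 130), (194, 118), (197, 94), (200, 63), (203, 38), (206, 40), (209, 39), (212, 38)]
```

```bash
python3 -c "
from workcell import workorder
print(workorder.finish_job())"
```

```text
the job is handed in; nothing more can be done
None
```

The job is handed in: the puck is seated in the collar, the board's line is level with the stand's outer edge to about 0.5 mm by camera and arm travel (the line itself was under the arm), and the gripper still holds the grip, pressing the tail down with about 7 N.

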